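# Open the bench filter with a catch cup under its spout

### The arm

A 6-joint arm with a two-finger parallel gripper is mounted at the origin on a cart in front of the work surface, level with it; the furniture and walls round the work are solid. World frame = base frame: x ahead of the robot, y to its left, z up, the work surface at z = 0. Lengths are in m, angles in rad, forces in N, time in s.
With the tool pointing down it reaches from about 0.375 to 0.9 m from the base axis. Payload 3.1 kg.
Tool frame: the origin (TCP) lies on the centre line of the jaws, within the pads' length; the fingertips stand 22 mm ahead of it and the grasp point (between the pads) lies 3 mm ahead of it; z points along the fingers, y is the line along which they close (so a half turn about z gives the same grasp; the last joint's range is limited). The gripper opens to 85 mm and grips with 20 to 120 N. Pads are 22 mm wide; open, the fingers measure 114 mm over their backs; the gripper's body (76 mm by 85 mm) begins 54 mm behind the grasp point. The pads swing forward as they close: fully open they stand 13 mm farther back than shut.
Start: joints at [-1.298, 0.527, 1.433, -0, 1.181, -0.178], TCP at [0.273, -0.562, 0.253] pointing down, gripper open.
Joint ranges: [-3.08, 3.08], [-0.75, 2.2], [0.22, 2.44], [-1.43, 4.57], [0, 2.65], [-2.85, 2.85]. Speed limits (rad/s): [2.79, 2.79, 3.14, 3.14, 3.14, 3.14].

### API

Orientations are given as a unit quaternion [x, y, z, w].
In Python, from station import sense, eyes, job gives the robot as it stands.
- The arm moves only by the tool inch_along, called after "Request:" as name(argument=value, ...) on one line, values as JSON. Schema: {"type":"object","properties":{"deltas":{"type":"array","items":{"type":"array","prefixItems":[{"type":"array","items":{"type":"number"},"minItems":3,"maxItems":3},{"type":"number"},{"type":"number"}],"minItems":3,"maxItems":3},"minItems":1,"maxItems":20},"force":{"type":"number"},"only":{"type":"string"},"quiet":{"type":"boolean"},"lines":{"type":"string"}},"required":["deltas"],"additionalProperties":false}. deltas is a list of rows, 1 to 20 of them, each written [[dx, dy, dz], turn, opening]: dx, dy, dz in m, then a turn about the tool's z in rad, then the opening from 0.0 (shut) to 1.0 (fully open); each row is the pose to reach, as a shift and turn from the pose commanded when the call began, along the tool's axes at that moment; what a row does not reach only later rows make up. A row lasts 1/10 s, in which the tool goes at most 0.05 m and 0.15 rad, less where a joint would pass 70% of its speed; a pose out of reach is approached as far as the arm can. The fingers move at their own pace and stop on an object; force is the grip in N (left out, the last holds). Time passes only in rows, so rows that do not move let the fingers close. The tool returns the time, the measured TCP pose, the force, the opening and the grip force at its end. only (a regular expression) keeps the lines of the reply that match it, lines (a string "A,B") keeps lines A to B, and quiet returns only ok. Input that does not fit is refused with a message, and nothing moves.
- sense(): the state, without advancing time (a new reading comes with each control period).
- eyes.snapshot(name): name is "side" or "top" or "wrist"; returns a dict with "pixels" (400x640x3 uint8, red, green, blue), "range_z" (400x640 float32, m along the optical axis (not along the pixel's ray), 0 where there is no reading), "fov_y" (degrees; the focal length in pixels is half the picture's height over the tangent of half this angle, whatever the lens; pixels are square), "cx", "cy" (the principal point, pixels), "R" (3x3) and "t" (3): a world point X has camera coordinates R X + t; the wrist camera has in their place "hand_eye" (4x4, takes a point from camera to tool coordinates, whose origin is the TCP and whose axes are the flange's). Camera axes: x right, y down, z forward; pixel columns grow to the right and rows downward; lengths in m; the calibration is good to about 2 mm. A picture is of the moment at which its call begins: read the wrist's pose just before it.
- job.sign_off(): hands the job in; it is judged then, once.
The state is a dict: "t": time; "q": joint angles; "qd": joint speeds; "tau": joint torques, N m; "tcp_pos": TCP position; "tool_rot": TCP orientation; "force": force on the tool from outside, world axes, zero at the start; "ft_torque": the same for the moment, N m; "finger_gap": opening from 0.0 (shut) to 1.0 (fully open); "gripper_force": force on a finger pad.
Only numpy, scipy, OpenCV 4.12 (cv2) and the standard library are available. Lean on these libraries where they do the work, as an engineer would, in place of code of your own. Each camera call takes 0.05 s, during which the arm holds its last target. There are 200 camera calls.

### The job

Stand the small open metal cup upright on the narrow round drip perch in front of the filter's spout and let go of it, then take the black knurled cap off the filter's neck. Nobody knows which way its quarter-turn thread runs: try turning it both ways to find out, and do not pull it hard while it is still locked. Finish while holding the cap in the gripper, lifted up clear of the neck, and leave the food tin where it stands.

Things in the scene. Friction and masses are not known exactly. Their poses are not given: they have to be found in the camera images.
- filter: Bench filter bolted to the table, fixed. Grey base plate 105 x 325 x 10 mm, long along its own y. Origin on the table, on the axis of the blue housing (66 mm across, shoulder 104 to 120 mm high) with the capped neck; z up. Towards its -y: spout and drip perch. 105 mm towards its +y: a sealed aluminium bowl, 44 mm across, 165 mm high, not to be opened.
- perch_top (a point): Centre of the top of the drip perch: round steel pedestal with flat rubber top 42 mm across, 40 mm above the table, on the filter's plate, 145 mm from the neck's axis. The brass drip spout on the housing points at it, its tip (83 to 97 mm high) 68 mm short of the perch's axis.
- neck_top (a point): Centre of the top of the brass neck (24 mm across, two lugs reaching to 37 mm), 170 mm above the table. The cap rests on it; two lugs inside the cap catch under the neck's lugs. Which way opens changes from start to start and cannot be seen. Locked, the cap lifts no more than 3 mm.
- cap: Black knurled round cap, 53 mm across, 38 mm high, 80 g, grey disc and red stripe on top. Origin: centre of its open underside, 140 mm above the table while on; z up. 2 mm sideways play. One way it turns with next to no effort, does not rise, and lifts straight off anywhere from 55 to 110 deg of turn; the other way it meets a hard stop after 5 to 25 deg and stays locked.
- cup: Small open round metal catch cup, 56 mm across, 50 mm high, wall 3 mm, 120 g. Origin at the centre of its underside, z up. Starts upright on the table, left of the filter; it may have changed places with the tin.
- tin: Closed food tin with a paper label, 58 mm across, 72 mm high, loose bystander standing on the table left of the filter. Origin at the centre of its underside.
Things that resemble listed ones, but are neither listed nor needed, are in the scene too. Leave any purple look-alike of the cap alone.

How it is judged:
By the outcome, as a careful person would: the job done as asked, in the order asked, and still so for the second after the job is handed in, while the arm keeps its last pose, push and grip.
It also fails if it takes over 64 s, if anything falls off the work surface, if the arm or the gripper's body presses on something with over 40 N, if the wrist force passes 120 N, or if a joint passes its speed limit or range.

## Working session

There is one attempt and no reset: what is moved stays moved. The work goes in short steps, Python scripts to look and compute and a tool call to move; the robot and the scene stay as the last step left them, time stands still between calls to the robot, and variables do not carry over. Pictures are saved under pics/ and viewed, at most 10 in all, crops included, and the job is handed in when it is done.

```bash
mkdir -p pics; ls; cat > h.py <<'E'
import numpy as np, cv2
from station import sense, eyes, job
from scipy.spatial.transform import Rotation as Ro
def snap(n):
    s=sense(); d=eyes.snapshot(n)
    f=200/np.tan(np.radians(d["fov_y"])/2)
    if n=="wrist":
        T=np.eye(4);T[:3,:3]=Ro.from_quat(s["tool_rot"]).as_matrix();T[:3,3]=s["tcp_pos"]
        M=T@np.array(d["hand_eye"]); Rc=M[:3,:3]; c=M[:3,3]
    else:
        Rc=np.array(d["R"]).T; c=-Rc@np.array(d["t"])
    d.update(f=f,Rc=Rc,c=c); return d
def ray(d,u,v):
    r=d["Rc"]@np.array([(u-d["cx"])/d["f"],(v-d["cy"])/d["f"],1]); return d["c"],r
def plane(d,u,v,z):
    c,r=ray(d,u,v); return c+r*(z-c[2])/r[2]
def cloud(d):
    v,u=np.mgrid[:400,:640]; Z=d["range_z"]
    P=np.stack([(u-d["cx"])/d["f"]*Z,(v-d["cy"])/d["f"]*Z,Z],-1)
    W=P@d["Rc"].T+d["c"]; W[Z<=0]=np.nan; return W
def save(d,n,box=None,k=1):
    im=d["pixels"][:,:,::-1]
    if box: im=im[box[1]:box[3],box[0]:box[2]]
    cv2.imwrite("pics/"+n,cv2.resize(im,None,fx=k,fy=k,interpolation=cv2.INTER_CUBIC))
E
python3 - <<'E'
from h import *
import pickle
for n in("top","side"):
    d=snap(n); save(d,n+".png"); pickle.dump(d,open(n+".pkl","wb")); print(n,d["c"],d["Rc"].round(2).tolist(),d["f"])
s=sense();print({k:np.round(s[k],3).tolist() for k in s})
E
```

```text
pics
top [0.35920819 0.11239906 0.99926137] [[0.03, -0.98, 0.21], [-1.0, -0.03, 0.0], [0.01, -0.21, -0.98]] 418.1206848481709
side [0.33264552 0.84467945 0.63964084] [[-0.97, -0.12, 0.21], [-0.24, 0.55, -0.8], [-0.02, -0.83, -0.56]] 366.9453147132662
{'t': 0.1, 'q': [-1.298, 0.528, 1.434, -0.0, 1.181, -0.179], 'qd': [-0.001, -0.002, -0.002, 0.002, 0.001, -0.001], 'tau': [-0.0, -44.33, -17.859, -0.0, 0.004, -0.0], 'tcp_pos': [0.273, -0.562, 0.252], 'tool_rot': [0.975, 0.224, -0.0, -0.001], 'force': [-0.291, 0.413, -0.348], 'ft_torque': [-0.004, -0.028, -0.015], 'gripper_force': 0.0, 'finger_gap': 1.0}
```

View pics/top.png

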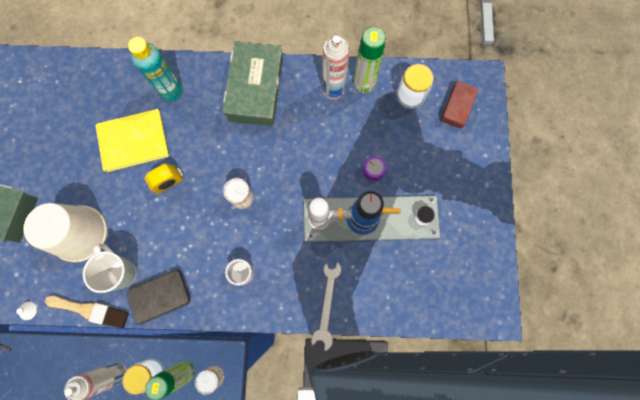

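View pics/side.png

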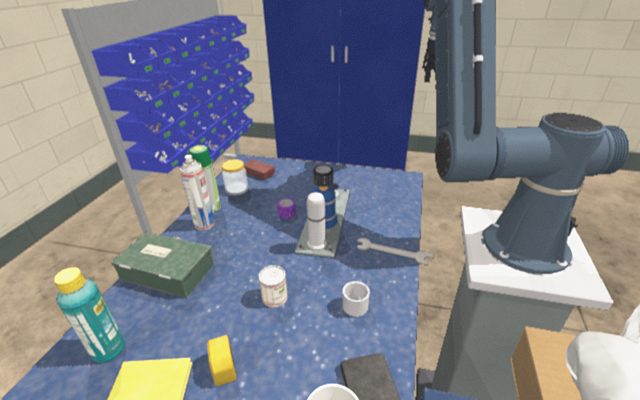

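Top view: the filter plate spans (305..438, 197..241), with the bowl at (318,210), the black cap at (370,205) and the perch at (425,214). The open cup is at (238,271) and the labelled tin at (238,193). The other candidates are the white mug at (105,270), which is too big, and the purple cap look-alike at (374,168), which I leave alone. The open, small, metal thing at (238,271) fits the cup. I'll measure it and confirm in a crop.

```bash
python3 - <<'E'
from h import *
import pickle
d=pickle.load(open("top.pkl","rb")); W=cloud(d)
def reg(name,box,zlo,zhi,W=W):
    u0,v0,u1,v1=box; P=W[v0:v1,u0:u1].reshape(-1,3); P=P[(P[:,2]>zlo)&(P[:,2]<zhi)]
    (c,r)=cv2.minEnclosingCircle(P[:,:2].astype(np.float32)); print(name,len(P),"mean",P.mean(0).round(4),"circ",np.round(c,4),"d",round(2*r,4),"zmax",P[:,2].max().round(4))
reg("cup",(215,250,262,295),.040,.06)
reg("tin",(215,170,262,215),.062,.085)
reg("cap",(345,180,395,230),.168,.19)
reg("perch",(410,200,440,230),.032,.05)
reg("bowl",(300,190,340,230),.15,.18)
print("plate corners",[plane(d,u,v,.01).round(3).tolist() for u,v in((305,198),(437,197),(438,238),(305,241))])
m=cv2.inRange(d["pixels"],(0,0,0),(60,60,60)); 
import math
P=W[195:242,300:442].reshape(-1,3);P=P[(P[:,2]>.006)&(P[:,2]<.014)]
print(cv2.minAreaRect((P[:,:2]*1000).astype(np.float32)))
e=pickle.load(open("side.pkl","rb")); We=cloud(e)
reg("cup s",(335,275,378,322),.040,.06,We)
reg("tin s",(250,255,295,310),.062,.085,We)
reg("cap s",(305,160,340,190),.150,.19,We)
a=d["pixels"][240:300,200:280,::-1]; b=e["pixels"][250:330,240:390,::-1]
c=np.zeros((320,920,3),np.uint8); c[:240,:320]=cv2.resize(a,(320,240)); c[:320,320:]=cv2.resize(b,(600,320)); cv2.imwrite("pics/cup.png",cv2.resize(c,(800,278)))
E
```

```text
cup 164 mean [0.4021 0.3031 0.05  ] circ [0.4018 0.3008] d 0.0576 zmax 0.0563
tin 496 mean [0.5839 0.315  0.0698] circ [0.5839 0.3155] d 0.0581 zmax 0.0768
cap 554 mean [0.5392 0.0203 0.1787] circ [0.54   0.0198] d 0.0537 zmax 0.1836
perch 247 mean [ 0.5489 -0.1247  0.0408] circ [ 0.5493 -0.1253] d 0.0423 zmax 0.0451
bowl 328 mean [0.5321 0.1243 0.161 ] circ [0.5336 0.1245] d 0.0434 zmax 0.1694
plate corners [[0.585, 0.159, 0.01], [0.598, -0.161, 0.01], [0.498, -0.161, 0.01], [0.48, 0.155, 0.01]]
((539.5078735351562, 1.5324554443359375), (108.99781036376953, 330.8314514160156), 3.5529730319976807)
cup s 227 mean [0.4017 0.3027 0.0462] circ [0.4021 0.302 ] d 0.0581 zmax 0.0516
tin s 452 mean [0.5838 0.3176 0.0674] circ [0.5843 0.3166] d 0.0593 zmax 0.0719
cap s 329 mean [0.5379 0.0326 0.1692] circ [0.5411 0.0238] d 0.056 zmax 0.1788
```

View pics/cup.png

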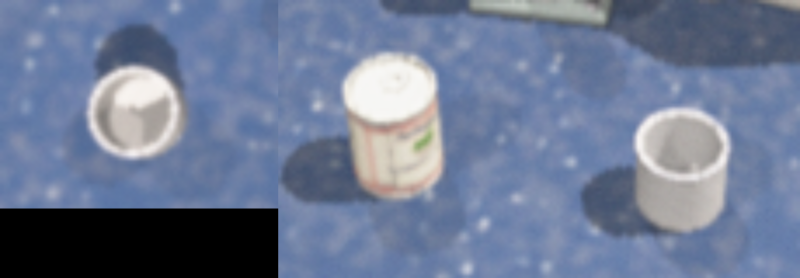

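The crop confirms it: the open metal cup is on the right and the closed, labelled tin on the left. Measurements match the given sizes: cup (0.402, 0.302), tin (0.584, 0.316), cap (0.540, 0.020), perch (0.549, -0.125), with a neck-to-perch distance of 145 mm.

```bash
cat >> h.py <<'E'
def go(*pts,yaw=None):
    s=sense(); R=Ro.from_quat(s["tool_rot"]).as_matrix(); p=np.array(s["tcp_pos"])
    y=np.arctan2(R[1,0],R[0,0])
    print("t",round(s["t"],2),"pos",p.round(4),"yaw",round(y,4),"gap",round(s["finger_gap"],3),"gf",round(s["gripper_force"],1),"F",np.round(s["force"],1),"tilt",R[:,2].round(3),"q6",round(s["q"][5],3))
    for t in pts: print(t,"->",(R.T@(np.array(t)-p)).round(4))
    if yaw is not None: print("turn",round(y-yaw,4))
E
python3 -c "
from h import *
go((.43,-.2,.252),(.43,.1,.252),(.402,.302,.2),yaw=np.pi/2)"
```

```text
t 0.1 pos [ 0.2727 -0.5617  0.2524] yaw 0.4518 gap 1.0 gf 0.0 F [-0.3  0.4 -0.3] tilt [-0.001  0.002 -1.   ] q6 -0.179
(0.43, -0.2, 0.252) -> [ 0.2994 -0.2567  0.001 ]
(0.43, 0.1, 0.252) -> [ 0.4304 -0.5266  0.0016]
(0.402, 0.302, 0.2) -> [ 0.4934 -0.7205  0.054 ]
turn -1.119
```

Request:
inch_along(deltas=[[[0.037,-0.032,0],-0.1,1],[[0.075,-0.064,0],-0.2,1],[[0.112,-0.096,0],-0.35,1],[[0.15,-0.128,0],-0.5,1],[[0.187,-0.16,0],-0.65,1],[[0.224,-0.192,0],-0.8,1],[[0.262,-0.225,0],-0.95,1],[[0.3,-0.257,0],-1.05,1],[[0.321,-0.302,0],-1.119,1],[[0.343,-0.347,0],-1.119,1],[[0.365,-0.392,0],-1.119,1],[[0.386,-0.437,0],-1.119,1],[[0.408,-0.482,0],-1.119,1],[[0.43,-0.526,0],-1.119,1],[[0.446,-0.565,0.01],-1.119,1],[[0.462,-0.604,0.02],-1.119,1],[[0.478,-0.643,0.03],-1.119,1],[[0.486,-0.682,0.04],-1.119,1],[[0.493,-0.72,0.054],-1.119,1],[[0.493,-0.72,0.054],-1.119,1]], force=40)

```text
t: 2.1
tcp_pos: [0.3995, 0.3038, 0.1975]
tool_rot: [0.705, 0.709, -0.001, -0.001]
force: [-0.2, 0.3, -0.2]
finger_gap: 0.999
gripper_force: 0.0
```

```bash
python3 -c "
from h import *
import time
go((.402,.302,.04),yaw=np.pi/2)
d=snap('wrist');save(d,'w1.png')
W=cloud(d);m=(W[...,2]>.043)&(W[...,2]<.056)&(np.hypot(W[...,0]-.402,W[...,1]-.302)<.045)
P=W[m];print(len(P),cv2.minEnclosingCircle(P[:,:2].astype(np.float32)))"
```

```text
t 2.1 pos [0.3995 0.3038 0.1975] yaw 1.5762 gap 0.999 gf 0.0 F [-0.2  0.3 -0.2] tilt [-0.004 -0.    -1.   ] q6 0.42
(0.402, 0.302, 0.04) -> [-0.0018  0.0031  0.1575]
turn 0.0054
1129 ((0.4005594849586487, 0.30189353227615356), 0.028722280636429787)
```

Request:
inch_along(deltas=[[[-0.002,0.002,0.04],0,1],[[-0.002,0.002,0.08],0,1],[[-0.002,0.002,0.11],0,1],[[-0.002,0.002,0.135],0,1],[[-0.002,0.002,0.15],0,1],[[-0.002,0.002,0.158],0,1],[[-0.002,0.002,0.159],0,1],[[-0.002,0.002,0.159],0,1],[[-0.002,0.002,0.159],0,0.3],[[-0.002,0.002,0.159],0,0.3],[[-0.002,0.002,0.159],0,0.3],[[-0.002,0.002,0.159],0,0.3],[[-0.002,0.002,0.159],0,0.3],[[-0.002,0.002,0.159],0,0.3],[[-0.002,0.002,0.159],0,0.3],[[-0.002,0.002,0.159],0,0.3]], force=40)

```text
t: 3.75
tcp_pos: [0.4042, 0.2988, 0.0415]
tool_rot: [0.707, 0.707, 0.001, 0.0]
force: [-0.7, -0.6, 6.4]
finger_gap: 0.641
gripper_force: 41.7
```

Request:
inch_along(deltas=[[[0,0,-0.02],0,0.3],[[0,0,-0.06],0,0.3],[[0,0.005,-0.1],0,0.3],[[-0.02,0.01,-0.14],0,0.3],[[-0.06,0.02,-0.16],0,0.3],[[-0.1,0.03,-0.16],0,0.3],[[-0.14,0.03,-0.16],0,0.3],[[-0.18,0.03,-0.16],0,0.3],[[-0.22,0.03,-0.16],0,0.3],[[-0.26,0.03,-0.16],0,0.3],[[-0.3,0.04,-0.16],0,0.3],[[-0.34,0.05,-0.16],0,0.3],[[-0.38,0.065,-0.16],0,0.3],[[-0.41,0.09,-0.16],0,0.3],[[-0.425,0.12,-0.16],0,0.3],[[-0.425,0.14,-0.16],0,0.3],[[-0.425,0.145,-0.16],0,0.3],[[-0.425,0.145,-0.16],0,0.3],[[-0.425,0.145,-0.16],0,0.3]], force=40)

```text
t: 5.65
tcp_pos: [0.5474, -0.1252, 0.2]
tool_rot: [0.707, 0.707, -0.001, -0.001]
force: [-0.6, 0.0, -1.6]
finger_gap: 0.641
gripper_force: 43.1
```

```bash
python3 -c "
from h import *
go((.549,-.125,.0825),yaw=np.pi/2)
for n in ('top','side','wrist'):
  d=snap(n);save(d,n+'2.png')
  W=cloud(d);z=sense()['tcp_pos'][2]
  P=W[(np.abs(W[...,2]-z-.0085)<.006)&(np.hypot(W[...,0]-.549,W[...,1]+.125)<.06)]
  m=np.abs(P[:,0]-.549)<.022; P=P[m]
  if len(P): print(n,len(P),P.min(0),P.max(0))
"
```

```text
t 5.65 pos [ 0.5474 -0.1252  0.2   ] yaw 1.5717 gap 0.641 gf 43.1 F [-0.6  0.  -1.6] tilt [-0.003  0.001 -1.   ] q6 -0.425
(0.549, -0.125, 0.0825) -> [1.000e-04 1.900e-03 1.175e-01]
turn 0.0009
top 53 [ 0.52816292 -0.112635    0.20294172] [ 0.57029865 -0.09408209  0.21250667]
side 63 [ 0.52700346 -0.1494473   0.20280285] [ 0.57080906 -0.09182612  0.20924199]
wrist 4062 [ 0.5270003  -0.15084948  0.20284507] [ 0.57099614 -0.0933703   0.21084444]
```

```bash
python3 -c "
import cv2
a=cv2.imread('pics/wrist2.png');b=cv2.imread('pics/top2.png')[120:300,330:530]
c=cv2.hconcat([cv2.resize(a,(480,300)),cv2.resize(b,(320,300))]);cv2.imwrite('pics/c2.png',c)"
```

```text
(no output)
```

View pics/c2.png

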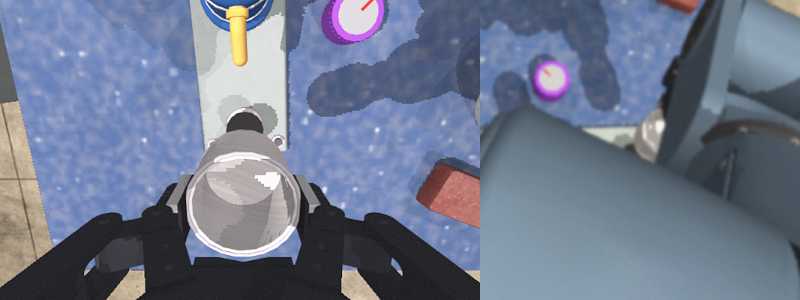

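The wrist view shows the cup gripped upright at (245,205) with the perch below and behind it at (243,125). The cup's centre sits 3 mm +y of the TCP, so I shift by that and lower.

Request:
inch_along(deltas=[[[-0.003,0,0.03],0,0.3],[[-0.003,0,0.06],0,0.3],[[-0.003,0,0.085],0,0.3],[[-0.003,0,0.1],0,0.3],[[-0.003,0,0.108],0,0.3],[[-0.003,0,0.113],0,0.3],[[-0.003,0,0.115],0,0.3],[[-0.003,0,0.116],0,0.3],[[-0.003,0,0.116],0,0.3],[[-0.003,0,0.116],0,0.3]], force=40)

```text
t: 6.8
tcp_pos: [0.5495, -0.1294, 0.085]
tool_rot: [0.707, 0.707, 0.0, 0.001]
force: [-0.1, -0.1, -1.2]
finger_gap: 0.639
gripper_force: 43.1
```

```bash
python3 -c "
from h import *
go((.549,-.128,.0825))
for n in ('side','wrist'):
  d=snap(n);W=cloud(d);z=sense()['tcp_pos'][2]
  P=W[(np.abs(W[...,2]-z-.0085)<.005)&(np.hypot(W[...,0]-.549,W[...,1]+.125)<.04)]
  P=P[np.abs(P[:,0]-.549)<.022];print(n,len(P),P.min(0),P.max(0))"
```

```text
t 6.8 pos [ 0.5495 -0.1294  0.085 ] yaw 1.5709 gap 0.639 gf 43.1 F [-0.1 -0.1 -1.2] tilt [ 0.001 -0.001 -1.   ] q6 -0.429
(0.549, -0.128, 0.0825) -> [ 0.0014 -0.0005  0.0025]
side 26 [ 0.5272047  -0.15263011  0.08852619] [ 0.55784886 -0.09882256  0.09368282]
wrist 3731 [ 0.52703317 -0.1548418   0.08830766] [ 0.57099534 -0.09739882  0.09548697]
```

Request:
inch_along(deltas=[[[0.001,0,0.001],0,0.3],[[0.001,0,0.002],0,0.3],[[0.001,0,0.003],0,0.3],[[0.001,0,0.003],0,0.3],[[0.001,0,0.003],0,0.3]])

```text
t: 7.4
tcp_pos: [0.5491, -0.1282, 0.0816]
tool_rot: [0.707, 0.707, 0.0, -0.0]
force: [-1.1, 0.4, 1.9]
finger_gap: 0.635
gripper_force: 43.4
```

Request:
inch_along(deltas=[[[0,0,0],0,0.66],[[0,0,0],0,0.68],[[0,0,0],0,0.72],[[0,0,0],0,0.8],[[0,0,0],0,0.9],[[0,0,0],0,1],[[0,0,0],0,1],[[0,0,0],0,1],[[0,0,0],0,1],[[0,0,-0.01],0,1],[[0,0,-0.03],0,1],[[0,0,-0.06],0,1],[[0,0,-0.1],0,1],[[0,0,-0.14],0,1],[[0,0,-0.15],0,1],[[0,0,-0.15],0,1],[[0,0,-0.15],0,1]])

```text
t: 9.1
tcp_pos: [0.5482, -0.1279, 0.2306]
tool_rot: [0.707, 0.707, -0.0, -0.001]
force: [0.2, -0.1, -0.5]
finger_gap: 0.996
gripper_force: 0.0
```

```bash
python3 -c "
from h import *
go((.540,.020,.25),(.54,.02,.165))
d=snap('wrist');W=cloud(d);save(d,'w3.png')
P=W[(np.abs(W[...,2]-.090)<.006)&(np.hypot(W[...,0]-.549,W[...,1]+.125)<.045)]
print(len(P),cv2.minEnclosingCircle(P[:,:2].astype(np.float32)),np.median(P[:,2]))"
```

```text
t 9.1 pos [ 0.5482 -0.1279  0.2306] yaw 1.5708 gap 0.996 gf 0.0 F [ 0.2 -0.1 -0.5] tilt [-0.002  0.001 -1.   ] q6 -0.428
(0.54, 0.02, 0.25) -> [ 0.1479 -0.0083 -0.0192]
(0.54, 0.02, 0.165) -> [ 0.1479 -0.0081  0.0658]
1174 ((0.5481205582618713, -0.12506386637687683), 0.028733739629387856) 0.08992001795129595
```

View pics/w3.png

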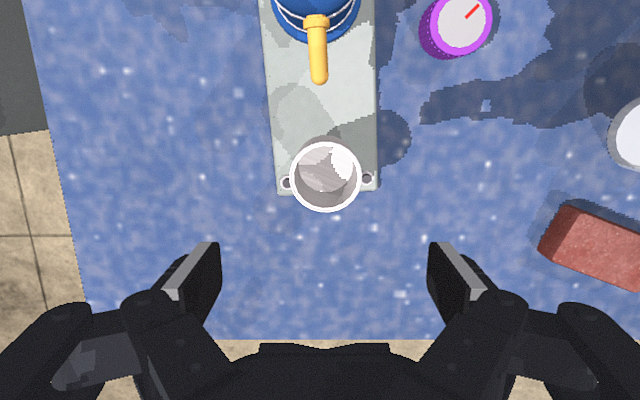

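The wrist view shows the cup standing upright at (325,177), centred on the perch to within 1 mm, rim at 90 mm. Next, the cap.

Request:
inch_along(deltas=[[[0,0,-0.03],0,1],[[0.04,-0.002,-0.03],0,1],[[0.08,-0.004,-0.03],0,1],[[0.12,-0.006,-0.03],0,1],[[0.148,-0.008,-0.03],0,1],[[0.148,-0.008,-0.03],0,1],[[0.148,-0.008,-0.03],0,1],[[0.148,-0.008,-0.03],0,1]])

```text
t: 9.95
tcp_pos: [0.541, 0.0189, 0.2603]
tool_rot: [0.707, 0.707, -0.001, -0.001]
force: [-0.1, 0.4, -0.5]
finger_gap: 1.004
gripper_force: 0.0
```

```bash
python3 -c "
from h import *
go((.540,.020,.163))
d=snap('wrist');W=cloud(d)
P=W[(W[...,2]>.17)&(W[...,2]<.19)&(np.hypot(W[...,0]-.54,W[...,1]-.02)<.04)]
print(len(P),cv2.minEnclosingCircle(P[:,:2].astype(np.float32)),np.median(P[:,2]),P.min(0),P.max(0))"
```

```text
t 9.95 pos [0.541  0.0189 0.2603] yaw 1.57 gap 1.004 gf 0.0 F [-0.1  0.4 -0.5] tilt [-0.002 -0.    -1.   ] q6 -0.17
(0.54, 0.02, 0.163) -> [ 0.0012 -0.0008  0.0973]
5477 ((0.539550244808197, 0.021117404103279114), 0.026872359216213226) 0.17807158240002058 [ 0.51300996 -0.00553566  0.1700285 ] [0.56616051 0.04771836 0.18089604]
```

Request:
inch_along(deltas=[[[0.001,-0.001,0.03],0,1],[[0.001,-0.001,0.06],0,1],[[0.001,-0.001,0.08],0,1],[[0.001,-0.001,0.092],0,1],[[0.001,-0.001,0.097],0,1],[[0.001,-0.001,0.097],0,1],[[0.001,-0.001,0.097],0,0.3],[[0.001,-0.001,0.097],0,0.3],[[0.001,-0.001,0.097],0,0.3],[[0.001,-0.001,0.097],0,0.3],[[0.001,-0.001,0.097],0,0.3],[[0.001,-0.001,0.097],0,0.3],[[0.001,-0.001,0.097],0,0.3],[[0.001,-0.001,0.097],0,0.3]], force=40)

```text
t: 11.4
tcp_pos: [0.5408, 0.0206, 0.1656]
tool_rot: [0.707, 0.707, 0.001, 0.001]
force: [-0.5, -0.5, 6.0]
finger_gap: 0.604
gripper_force: 41.0
```

```bash
python3 -c "
from h import *
go();print(sense()['ft_torque'])"
```

```text
t 11.4 pos [0.5408 0.0206 0.1656] yaw 1.571 gap 0.604 gf 41.0 F [-0.5 -0.5  6. ] tilt [ 0.002 -0.001 -1.   ] q6 -0.168
[-0.01852081  0.15841118  0.01961291]
```

Request:
inch_along(deltas=[[[0,0,0],0.06,0.3],[[0,0,0],0.12,0.3],[[0,0,0],0.12,0.3]])

```text
t: 11.7
tcp_pos: [0.5409, 0.0204, 0.1656]
tool_rot: [0.748, 0.663, 0.001, 0.001]
force: [-0.3, -1.1, 5.1]
finger_gap: 0.604
gripper_force: 41.0
```

```bash
python3 -c "
from h import *
go();print(sense()['ft_torque'])"
```

```text
t 11.7 pos [0.5409 0.0204 0.1656] yaw 1.4502 gap 0.604 gf 41.0 F [-0.3 -1.1  5.1] tilt [ 0.003 -0.001 -1.   ] q6 -0.048
[-0.10650668  0.15719883  0.01502542]
```

Request:
inch_along(deltas=[[[0,0,0],0.06,0.3],[[0,0,0],0.12,0.3],[[0,0,0],0.12,0.3]])

```text
t: 12.0
tcp_pos: [0.5409, 0.0203, 0.1656]
tool_rot: [0.787, 0.617, 0.001, 0.001]
force: [-0.3, -0.8, 5.8]
finger_gap: 0.602
gripper_force: 41.0
```

```bash
python3 -c "
from h import *
go();print(sense()['ft_torque'])"
```

```text
t 12.0 pos [0.5409 0.0203 0.1656] yaw 1.3302 gap 0.602 gf 41.0 F [-0.3 -0.8  5.8] tilt [ 0.003 -0.001 -1.   ] q6 0.073
[-0.16879618  0.1621923   0.03750145]
```

Request:
inch_along(deltas=[[[0,0,0],0.06,0.3],[[0,0,0],0.12,0.3],[[0,0,0],0.12,0.3]])

```text
t: 12.3
tcp_pos: [0.5409, 0.0203, 0.1656]
tool_rot: [0.822, 0.569, 0.001, 0.001]
force: [-0.9, -1.1, 5.8]
finger_gap: 0.605
gripper_force: 41.0
```

```bash
python3 -c "
from h import *
go();print(sense()['ft_torque'])"
```

```text
t 12.3 pos [0.5409 0.0203 0.1656] yaw 1.2102 gap 0.605 gf 41.0 F [-0.9 -1.1  5.8] tilt [ 0.003 -0.001 -1.   ] q6 0.193
[-0.18262964  0.1088776  -0.05808658]
```

Request:
inch_along(deltas=[[[0,0,0],0.06,0.3],[[0,0,0],0.12,0.3],[[0,0,0],0.17,0.3],[[0,0,0],0.17,0.3]])

```text
t: 12.7
tcp_pos: [0.5408, 0.0203, 0.1656]
tool_rot: [0.868, 0.497, 0.001, 0.001]
force: [-1.4, -1.8, 6.4]
finger_gap: 0.601
gripper_force: 41.0
```

```bash
python3 -c "
from h import *
go();print(sense()['ft_torque'])"
```

```text
t 12.7 pos [0.5408 0.0203 0.1656] yaw 1.0404 gap 0.601 gf 41.0 F [-1.4 -1.8  6.4] tilt [ 0.002 -0.001 -1.   ] q6 0.362
[-0.12982788  0.1725511  -0.01722692]
```

30° of turn with no torque means this is the opening direction. Carrying on to about 82°.

Request:
inch_along(deltas=[[[0,0,0],0.12,0.3],[[0,0,0],0.24,0.3],[[0,0,0],0.36,0.3],[[0,0,0],0.48,0.3],[[0,0,0],0.6,0.3],[[0,0,0],0.72,0.3],[[0,0,0],0.84,0.3],[[0,0,0],0.9,0.3],[[0,0,0],0.9,0.3]])

```text
t: 13.6
tcp_pos: [0.5406, 0.0207, 0.1656]
tool_rot: [0.998, 0.07, 0.001, 0.0]
force: [-0.9, -0.2, 6.1]
finger_gap: 0.606
gripper_force: 41.1
```

```bash
python3 -c "
from h import *
go();print(sense()['ft_torque'])"
```

```text
t 13.6 pos [0.5406 0.0207 0.1656] yaw 0.14 gap 0.606 gf 41.1 F [-0.9 -0.2  6.1] tilt [ 0.002 -0.    -1.   ] q6 1.263
[-0.00412718  0.18302992  0.015048  ]
```

Request:
inch_along(deltas=[[[0,0,-0.001],0,0.3],[[0,0,-0.002],0,0.3],[[0,0,-0.003],0,0.3],[[0,0,-0.003],0,0.3]])

```text
t: 14.0
tcp_pos: [0.54, 0.0208, 0.1672]
tool_rot: [0.998, 0.07, -0.0, -0.0]
force: [-0.2, -0.3, -0.9]
finger_gap: 0.601
gripper_force: 41.7
```

Request:
inch_along(deltas=[[[0,0,-0.001],0,0.3],[[0,0,-0.002],0,0.3],[[0,0,-0.002],0,0.3]])

```text
t: 14.3
tcp_pos: [0.5402, 0.0207, 0.1694]
tool_rot: [0.998, 0.07, 0.0, 0.0]
force: [0.5, 0.2, -0.2]
finger_gap: 0.602
gripper_force: 41.7
```

Request:
inch_along(deltas=[[[0,0,-0.001],0,0.3],[[0,0,-0.003],0,0.3],[[0,0,-0.005],0,0.3],[[0,0,-0.005],0,0.3]])

```text
t: 14.7
tcp_pos: [0.5403, 0.0207, 0.1747]
tool_rot: [0.998, 0.07, 0.0, 0.0]
force: [0.4, 0.0, -1.7]
finger_gap: 0.604
gripper_force: 41.7
```

```bash
python3 -c "
from h import *
go()"
```

```text
t 14.7 pos [0.5403 0.0207 0.1747] yaw 0.1408 gap 0.604 gf 41.7 F [ 0.4  0.  -1.7] tilt [ 0.001 -0.    -1.   ] q6 1.262
```

Free (9 mm up, no pull), so lifting clear.

Request:
inch_along(deltas=[[[0,0,-0.01],0,0.3],[[0,0,-0.03],0,0.3],[[0,0,-0.05],0,0.3],[[0,0,-0.08],0,0.3],[[0,0,-0.1],0,0.3],[[0,0,-0.11],0,0.3],[[0,0,-0.11],0,0.3],[[0,0,-0.11],0,0.3],[[0,0,-0.11],0,0.3]])

```text
t: 15.6
tcp_pos: [0.5392, 0.0209, 0.283]
tool_rot: [0.998, 0.07, -0.001, -0.0]
force: [0.1, 0.3, 0.2]
finger_gap: 0.602
gripper_force: 41.8
```

```bash
python3 -c "
from h import *
go(); d=snap('side'); save(d,'s4.png',(220,90,400,330),2.5)
W=cloud(d)
for n,x,y,z0,z1 in(('tin',.584,.316,.062,.085),('cup',.549,-.125,.08,.1)):
  P=W[(W[...,2]>z0)&(W[...,2]<z1)&(np.hypot(W[...,0]-x,W[...,1]-y)<.045)]
  print(n,len(P),cv2.minEnclosingCircle(P[:,:2].astype(np.float32)))"
```

```text
t 15.6 pos [0.5392 0.0209 0.283 ] yaw 0.1407 gap 0.602 gf 41.8 F [0.1 0.3 0.2] tilt [-0.003  0.    -1.   ] q6 1.262
tin 455 ((0.5838289856910706, 0.31672438979148865), 0.029584305360913277)
cup 77 ((0.5508432388305664, -0.12397650629281998), 0.03000778704881668)
```

View pics/s4.png

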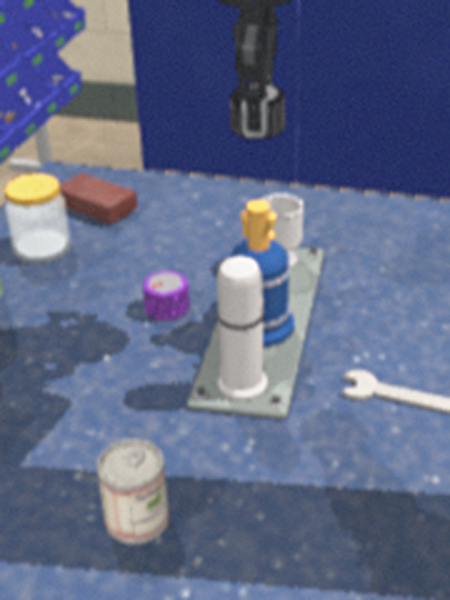

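The side view shows the bare brass neck at (258,225) and the black cap held in the gripper at (258,110). The cup stands on the perch at (285,222), and the tin at (133,490) hasn't moved.

```bash
python3 -c "
from station import job
print(job.sign_off())"
```

```text
the job is handed in; nothing more can be done
None
```

The cup stands upright and released on the perch, the cap came off and is held in the gripper well clear of the neck, and the tin was not moved; I turned the cap only one way, because the first direction opened freely with no torque.

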